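Turn a rock specimen on the inclined microscope stage between two pictures

ROBOT

A 7-joint arm with a two-finger parallel gripper is mounted at the origin on the work surface. World frame = base frame: x ahead of the robot, y to its left, z up, the work surface at z = 0. Lengths are in m, angles in rad, forces in N, time in s.
With the tool pointing down it reaches from about 0.4 to 0.875 m from the base axis. Payload 19.3 kg.
Tool frame: the origin (TCP) lies at the very end of the fingers, on their centre line; the grasp point (between the pads) lies 19 mm behind it; z points along the fingers, y is the direction in which the jaws open and shut (so a half turn about z gives the same grasp; the last joint's range is limited). The gripper opens to 85 mm and grips with 20 to 120 N. Pads are 22 mm wide; open, the fingers measure 114 mm over their backs; the gripper's body (76 mm by 85 mm) begins 54 mm behind the grasp point. The pads swing forward as they close: fully open they stand 13 mm farther back than shut.
Start: joints at [1.27, 0.521, -0.036, 1.599, 0.021, 1.021, -0.113], TCP at [0.143, -0.608, 0.21] pointing down, gripper open.
Joint ranges: [-2.91, 2.91], [-0.3, 2.13], [-1.5, 1.42], [0.17, 2.43], [-1.26, 4.41], [0.16, 1.93], [-2.52, 2.52]. Speed limits (rad/s): [1.89, 1.89, 2.39, 2.39, 3.01, 3.01, 3.01].

INTERFACE

Orientations are given as [roll, pitch, yaw] about the fixed x, y, z axes, in that order (R = Rz(yaw) Ry(pitch) Rx(roll)).
In Python, from workcell import bot, vision, job_done gives the robot as it stands.
- The arm moves only by the tool arm_command, never from a script. Its arguments are lists of equal length, an entry for each row: "gripper": the finger opening in cm, from 0 to 8.54; "slide": the shift along the tool's x, y, z in cm, a list of three; "turn": the turn, a rotation vector about the tool's x, y, z in degrees, a list of three. A call has 1 to 5 rows; each row is the pose to reach, as a shift and turn from the pose commanded when the call began, along the tool's axes at that moment; what a row does not reach only later rows make up. A row lasts 1/8 s, in which the tool goes at most 62.5 mm and 10.7 degrees, less where a joint would pass 70% of its speed; a pose out of reach is approached as far as the arm can. A call with a gripper value outside its range is refused whole. The fingers move at their own pace and stop on an object; "force" is the grip in N (left out, the last holds). Time passes only in rows, so rows that repeat a pose let the fingers close. It gives the time, the measured TCP pose, the force and the opening at its end, in the units of the state.
- bot.observe(): the state, without advancing time (a new reading comes with each control period).
- vision.grab_frame(name): name is "scene" or "top" or "wrist"; returns the picture (400x640x3 uint8, blue, green, red); there is no depth.
- vision.camera_model(name): a dict with "mtx" (3x3 intrinsics, pixels), "k1" (the pictures are not rectified: a ray, as slopes to the right and down, at radius r is drawn at 1 + k1 r^2 times it, then the intrinsics apply), "T" (4x4, takes a point from camera to world coordinates). Camera axes: x right, y down, z forward; pixel columns grow to the right and rows downward; lengths in m; the calibration is good to about 2 mm. A picture is of the moment at which its call begins: read the wrist's pose just before it. camera_model takes no time and is no camera call; for the wrist camera it gives the pose at the moment of the call.
- job_done(): hands the job in, once; it reports no verdict.
The state is a dict: "clock": time; "qpos": joint angles; "qd": joint speeds; "joint_efforts": joint torques, N m; "position": TCP position; "tool_rot": TCP orientation; "force": force on the tool from outside, world axes, zero at the start; "moment": the same for the moment, N m; "grip_width": finger opening in m.
Only numpy, scipy, OpenCV 4.12 (cv2) and the standard library are available. Lean on these libraries where they do the work, as an engineer would, in place of code of your own. Each camera call takes 0.05 s, during which the arm holds its last target. There are 200 camera calls.

TASK

Set the sawn rock specimen down on the inclined white plate under the microscope, let it slide home into the corner of the two bars with its red face flat against the yellow bar, let go, and press the green shutter button all the way down to take a picture. Then turn the specimen a quarter turn so that its blue face lies flat against the yellow bar instead and its red face against the dark grey bar, again let it slide home and let go, press the button fully once more, and leave the specimen there. Never drop the specimen, do not bump the microscope head, and leave the petri dish and dropper bottle where they stand.

Things in the scene. Friction and masses are not known exactly. Their poses are not given: they have to be found in the camera images.
- specimen: Sawn pale grey rock block, loose, 46 x 34 mm in plan (its x by its y), 45 mm high, about 0.19 kg. Origin at the centre of its underside, z up. Its whole -y face (46 mm wide) is red, its whole +x face (34 mm wide) blue; each colour also shows as a 7 mm stripe along that edge of the top. It starts upright on the bench; either pair of opposite faces can be gripped.
- red_face (a point): Centre of the specimen's red face, 22.5 mm above its underside (axes as the specimen's).
- blue_face (a point): Centre of the specimen's blue face, 22.5 mm above its underside (axes as the specimen's).
- plate: Slick white plate, 150 x 150 mm, fixed on the microscope's foot, sloping down 35 degrees to the robot's left (stand turned up to 0.3 rad). Two 10 mm high bars on it meet in a right-angled corner that opens up the slope. Origin: their inner corner on the plate's upper surface, 45 mm above the bench. z: plate normal, up. x, y: along the yellow and the grey bar, both rising.
- yellow_bar (a point): On the inner face of the yellow bar (8 mm wide, 10 mm high, from the corner to plate x = 76 mm; inner face at plate y = 0), 40 mm from the corner, 5 mm above the plate. First picture: specimen x along plate x, its y along plate y, centre of its underside at plate x 23, y 17 mm.
- grey_bar (a point): On the inner face of the dark grey bar (8 mm wide, 10 mm high, from the corner to plate y = 76 mm; inner face at plate x = 0), 40 mm from the corner, 5 mm above the plate. Second picture: specimen turned 90 degrees clockwise seen from above, underside centre at plate x 17, y 23 mm. A block let go 6 mm off both bars slides home by itself (friction about 0.15).
- scope: Microscope head, fixed; origin on the bench below the corner of the bars, y level, down the slope's way. Black lens tube 44 mm wide, lower end at y -45, z 275 mm, leaning 14 degrees to point at the corner; grey body 84 mm wide and more above z 325, on a 32 mm column at y -250. A hand coming straight down on the corner hits it: come in square to the plate, tilted 35 degrees, hand leaning to +y.
- shutter_top (a point): Centre of the top of the green shutter button (32 mm wide, in a grey round housing 48 mm wide and 12 mm high, fixed on the bench); the top is 22 mm above the bench when up.
- shutter (a joint): Travel of the shutter button in m: 0 when up, 0.006 fully down (5 N), springs back.
- dish: Closed glass petri dish with a tan culture disc, loose, 72 mm wide, 18 mm high; origin at the centre of its underside. Leave it alone.
- dropper: Small amber dropper bottle, loose, 34 mm wide, 75 mm high; origin at the centre of its underside. Leave it alone.
Mind the look-alikes: they are no part of the job. What is meant by the specimen is not brown or pink, and is the smaller of those in its own colour.

How it is judged:
On the way, in this order (a step that is already met when the one before it is completed fails the run):
1. specimen home in the corner, red face against the yellow bar, let go and still (y of red_face in the frame of plate between -0.003 and 0.003 m and x of red_face in the frame of plate between 0.02 and 0.026 m and angle between the x axis of specimen and the x axis of plate, either way round below 0.08 rad and angle between the z axis of specimen and the z axis of plate, either way round below 0.07 rad and angle between specimen's own z axis and vertical below 0.8 rad and z of red_face in the frame of plate between 0.0195 and 0.0255 m and linear speed of specimen below 0.02 m/s and angular speed of specimen below 0.2 rad/s and contact force between each of the fingers, the arm and specimen below 0.1 N), for 0.2 s.
2. shutter button pressed fully with the specimen so (y of red_face in the frame of plate between -0.003 and 0.003 m and x of red_face in the frame of plate between 0.02 and 0.026 m and angle between the x axis of specimen and the x axis of plate, either way round below 0.08 rad and angle between the z axis of specimen and the z axis of plate, either way round below 0.07 rad and angle between specimen's own z axis and vertical below 0.8 rad and z of red_face in the frame of plate between 0.0195 and 0.0255 m and contact force between each of the fingers, the arm and specimen below 0.1 N and value of joint shutter above 0.0045 m), for 0.02 s.
3. specimen turned: home in the corner, blue face against the yellow bar, red face against the grey bar, let go and still (y of blue_face in the frame of plate between -0.003 and 0.003 m and x of blue_face in the frame of plate between 0.014 and 0.02 m and x of red_face in the frame of plate between -0.003 and 0.003 m and angle between the x axis of specimen and the y axis of plate, either way round below 0.08 rad and angle between the z axis of specimen and the z axis of plate, either way round below 0.07 rad and angle between specimen's own z axis and vertical below 0.8 rad and z of red_face in the frame of plate between 0.0195 and 0.0255 m and linear speed of specimen below 0.02 m/s and angular speed of specimen below 0.2 rad/s and contact force between each of the fingers, the arm and specimen below 0.1 N), for 0.2 s.
4. shutter button pressed fully with the specimen so (y of blue_face in the frame of plate between -0.003 and 0.003 m and x of blue_face in the frame of plate between 0.014 and 0.02 m and x of red_face in the frame of plate between -0.003 and 0.003 m and angle between the x axis of specimen and the y axis of plate, either way round below 0.08 rad and angle between the z axis of specimen and the z axis of plate, either way round below 0.07 rad and angle between specimen's own z axis and vertical below 0.8 rad and z of red_face in the frame of plate between 0.0195 and 0.0255 m and contact force between each of the fingers, the arm and specimen below 0.1 N and value of joint shutter above 0.0045 m), for 0.02 s.
At the end, for the whole second after the job is handed in: The specimen lies flat on the plate, at rest, in the corner of the bars with its blue face against the yellow bar and its red face against the grey bar (each face and position within 3 mm, turned by less than 0.08 rad), and the button is up again (all of step 3 and value of joint shutter below 0.0015 m); the robot touches nothing.
It fails at once if the specimen is dropped (moving faster than 0.75 m/s with nothing touching it) (linear speed of specimen above 0.75 m/s and contact force between anything else and specimen below 0.05 N).
It fails at once if the microscope head is bumped (more than 3 N) (contact force between any of the arm, the fingers, specimen and scope above 3 N).
It fails at once if the petri dish is moved by more than 20 mm (distance of dish from where it was at the start of the episode above 0.02 m).
It fails at once if the dropper bottle is moved by more than 20 mm or tipped (distance of dropper from where it was at the start of the episode above 0.02 m or angle between dropper's own z axis and vertical above 0.4 rad).
It also fails if it takes over 72 s, if anything falls off the work surface, if the arm or the gripper's body presses on something with over 40 N, if the wrist force passes 120 N, or if a joint passes its speed limit or range.

## Working session

There is one attempt and no reset: what is moved stays moved. The work goes in short steps, Python scripts to look and compute and a tool call to move; the robot and the scene stay as the last step left them, time stands still between calls to the robot, and variables do not carry over. Pictures are saved under pics/ and viewed, about 8 in all and at most 12, crops included, and the job is handed in when it is done.

Besides the shell and the picture viewer there is one more tool, called by a JSON object that holds its "fn" and its "kwargs". arm_command: Moves the arm, as the interface text tells. Its arguments: {"type":"object","properties":{"gripper":{"type":"array","items":{"type":"number"}},"slide":{"type":"array","items":{"type":"array","items":{"type":"number"}}},"turn":{"type":"array","items":{"type":"array","items":{"type":"number"}}},"force":{"type":"number"}},"required":["gripper","slide","turn"]}

```bash
mkdir -p pics; ls
python3 - <<'E'
from workcell import bot, vision
import cv2, numpy as np
s=bot.observe(); print({k:np.round(v,3).tolist() for k,v in s.items()})
for n in("scene","top"):
    c=vision.camera_model(n); print(n,np.round(c["mtx"],1).tolist(),c["k1"],np.round(c["T"],3).tolist())
    cv2.imwrite(f"pics/{n}0.png",vision.grab_frame(n))
E
```

```text
pics
{'clock': 0.0, 'qpos': [1.27, 0.522, -0.036, 1.6, 0.021, 1.021, -0.113], 'qd': [0.0, -0.001, 0.0, -0.0, 0.001, -0.002, -0.0], 'joint_efforts': [-0.0, -92.711, 1.98, -36.993, 0.018, 0.008, -0.0], 'position': [0.143, -0.608, 0.21], 'tool_rot': [-3.14, 0.0, 0.231], 'force': [-1.557, -0.866, -0.347], 'moment': [-0.003, -0.018, 0.047], 'grip_width': 0.086}
scene [[390.2, 0.0, 313.1], [0.0, 390.2, 203.1], [0.0, 0.0, 1.0]] -0.07896953709180296 [[-0.216, 0.558, -0.801, 1.022], [0.976, 0.127, -0.175, 0.263], [0.004, -0.82, -0.572, 0.467], [0.0, 0.0, 0.0, 1.0]]
top [[513.8, 0.0, 330.8], [0.0, 513.8, 193.6], [0.0, 0.0, 1.0]] -0.10180240237269579 [[-0.007, -0.975, 0.221, 0.308], [-1.0, 0.008, 0.001, 0.14], [-0.003, -0.221, -0.975, 0.908], [0.0, 0.0, 0.0, 1.0]]
```

View pics/top0.png

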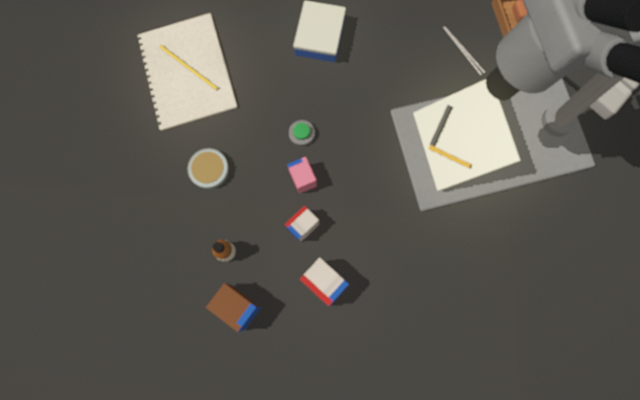

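View pics/scene0.png

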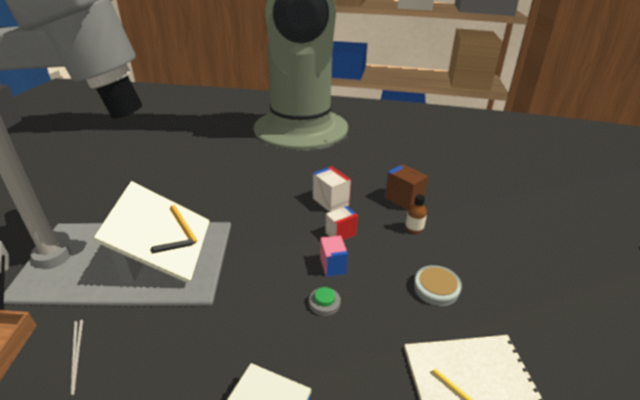

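The top view (and the scene view) show these candidate blocks:
- small pale grey with red and blue at top (302,223) and scene (342,222)
- larger pale grey at top (324,281)
- pink at top (302,174)
- brown at top (231,307)
- large blue/white box at top (320,30)

The small pale grey one fits: right colour, and about 27x20 px ≈ 46x34 mm. The green button is at top (301,131). The bars meet at top (433,145). I'll confirm with an enlarged crop.

```bash
cat > h.py <<'E'
import cv2, numpy as np
from workcell import bot, vision
from scipy.spatial.transform import Rotation as R
def ray(cam,px):
    c=vision.camera_model(cam) if isinstance(cam,str) else cam
    u=cv2.undistortPoints(np.array([[px]],float),np.array(c["mtx"]),np.array([c["k1"],0,0,0.]))[0,0]
    T=np.array(c["T"]); d=T[:3,:3]@[u[0],u[1],1.]; return T[:3,3],d/np.linalg.norm(d)
def onz(cam,px,z):
    o,d=ray(cam,px); return o+d*(z-o[2])/d[2]
def tri(*obs):
    A=0;b=0;L=[ray(*o) for o in obs]
    for o,d in L: P=np.eye(3)-np.outer(d,d); A=A+P; b=b+P@o
    p=np.linalg.solve(A,b); return p,max(np.linalg.norm(np.cross(p-o,d)) for o,d in L)
def proj(cam,p):
    c=vision.camera_model(cam) if isinstance(cam,str) else cam
    T=np.linalg.inv(np.array(c["T"]));q=T[:3,:3]@p+T[:3,3]
    return cv2.projectPoints(q[None],np.zeros(3),np.zeros(3),np.array(c["mtx"]),np.array([c["k1"],0,0,0.]))[0][0,0]
def tool():
    s=bot.observe(); return np.array(s["position"]),R.from_euler("xyz",s["tool_rot"])
def goto(p,Rt,n=None):
    """shift cm / rotvec deg in present tool axes"""
    p0,R0=tool(); return np.round(R0.inv().apply(np.array(p)-p0)*100,2),np.round(np.degrees((R0.inv()*Rt).as_rotvec()),2)
E
python3 - <<'E'
from h import *
t=cv2.imread("pics/top0.png"); s=cv2.imread("pics/scene0.png")
def crop(i,x,y,w,h,f): return cv2.resize(i[y:y+h,x:x+w],None,fx=f,fy=f,interpolation=cv2.INTER_CUBIC)
a=np.hstack([crop(t,270,200,100,75,4),crop(s,300,190,100,75,4)])
b=np.hstack([crop(t,410,90,100,75,4),crop(s,130,185,100,75,4)])
cv2.imwrite("pics/crop1.png",np.vstack([a,b]))
c=vision.camera_model("wrist");p,r=tool()
print(np.round(c["mtx"],1).tolist(),c["k1"]); T=np.array(c["T"]); print("cam in tool",r.inv().apply(T[:3,3]-p), np.round(r.as_matrix().T@T[:3,:3],3))
gt=[301,131];gs=[324,296]; print("button",tri(("top",gt),("scene",gs)))
print("corner",tri(("top",[433,145]),("scene",[196,241])))
for q in([302,223],[208,168],[223,250]):print(onz("top",q,.045 if q[0]>300 else .02))
E
```

```text
[[288.8, 0.0, 320.6], [0.0, 288.8, 201.1], [0.0, 0.0, 1.0]] 0.012920714056641755
cam in tool [ 0.07592733  0.00079478 -0.16355603] [[-0.002 -0.955 -0.296]
 [ 1.    -0.002  0.001]
 [-0.002 -0.296  0.955]]
button (array([0.62783251, 0.19456004, 0.01732867]), np.float64(0.00012764736634340675))
corner (array([ 0.58679751, -0.03489228,  0.04912237]), np.float64(0.004956329094611991))
[0.45275657 0.19008744 0.045     ]
[0.558436   0.36190965 0.02      ]
[0.41024404 0.32896623 0.02      ]
```

View pics/crop1.png

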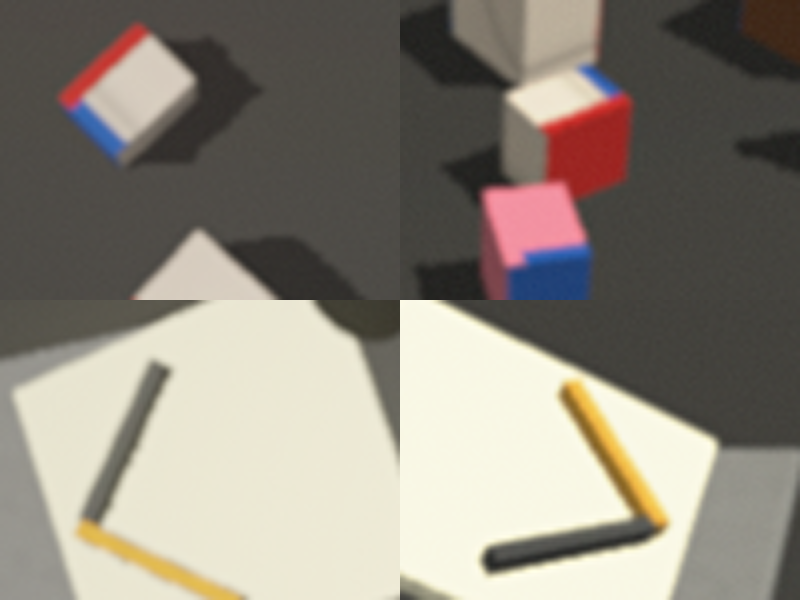

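The crop confirms it: the small grey block has its red edge at the upper left (top px 285–304, 206–225) and blue at the lower left, with the right handedness. It sits at about (0.453, 0.190). The bars show clearly in both views. I'll bring the wrist camera round, looking at the plate on the way.

{"fn": "arm_command", "kwargs": {"gripper": [8.5,8.5,8.5,8.5,8.5], "slide": [[4,-2.5,-1],[8,-5,-2],[12,-7.5,-3],[16,-10,-4],[19,-12,-4]], "turn": [[0,0,-8],[0,0,-16],[0,0,-24],[0,0,-32],[0,0,-40]]}}

```text
clock: 0.72
position: [0.302, -0.4468, 0.2508]
tool_rot: [3.141, 0.0, 0.935]
force: [-0.1, -0.4, 0.1]
grip_width: 0.0849
```

Run:
```python
from h import *
s=bot.observe();print(s["clock"],s["qpos"],s["position"],s["tool_rot"])
for p in((.40,-.25,.25),(.43,-.05,.25)): print(*goto(p,R.from_euler("xyz",[np.pi,0,np.radians(85)])))
```

```text
0.725 [ 1.06588215  0.35027341 -0.25977738  1.76954715  0.10264061  1.0341013
  0.13254596] [ 0.30196204 -0.44677425  0.25078574] [3.14074430e+00 6.72688399e-05 9.34645804e-01]
[21.65 -3.8   0.07] [ 5.000e-02  2.000e-02 -3.145e+01]
[ 39.52 -13.27   0.06] [ 5.000e-02  2.000e-02 -3.145e+01]
```

{"fn": "arm_command", "kwargs": {"gripper": [8.5,8.5,8.5,8.5,8.5], "slide": [[5.5,-1,0],[11,-2,0],[16.5,-3,0],[22,-4,0],[27,-6.5,0]], "turn": [[0,0,-7],[0,0,-14],[0,0,-21],[0,0,-28],[0,0,-31]]}}

```text
clock: 1.35
position: [0.4108, -0.1912, 0.2501]
tool_rot: [3.141, -0.0, 1.473]
force: [0.5, -0.9, -0.0]
grip_width: 0.0851
```

{"fn": "arm_command", "kwargs": {"gripper": [8.5,8.5,8.5], "slide": [[6,-0.5,0],[12,-0.5,0],[14,-0.5,0]], "turn": [[0,0,0],[0,0,0],[0,0,0]]}}

```text
clock: 1.72
position: [0.4191, -0.0501, 0.2504]
tool_rot: [3.141, -0.0, 1.474]
force: [-0.0, -1.1, -0.2]
grip_width: 0.0848
```

Run:
```python
from h import *
import pickle
s=bot.observe();print(s["clock"],s["qpos"],s["position"],s["tool_rot"])
c=vision.camera_model("wrist"); im=vision.grab_frame("wrist"); cv2.imwrite("pics/w1.png",im); pickle.dump(c,open("w1.pkl","wb"))
print(proj(c,np.array([.587,-.035,.049])),proj(c,np.array([.453,.19,.045])))
```

```text
1.725 [ 0.5236491   0.18349214 -0.61551415  2.02510089  0.12788557  0.96957167
 -0.2535012 ] [ 0.41913819 -0.05009781  0.25037243] [ 3.14125999e+00 -2.42917211e-04  1.47377061e+00]
[452.60422771 147.31712661] [329.50384212 -58.76480374]
```

View pics/w1.png

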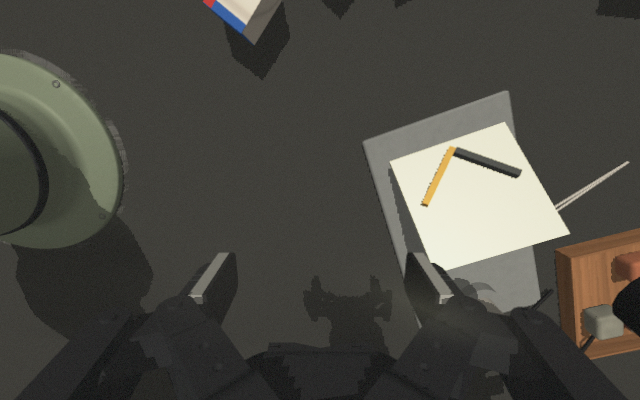

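The wrist view shows the bars meeting at (453,149), the yellow end at (424,206) and the grey end at (521,174). I'll extract the bars in all three views.

```bash
cat > bars.py <<'E'
from h import *
import pickle
def ends(im,roi):
    x,y,w,h=roi; f=6; c=cv2.resize(im[y:y+h,x:x+w],None,fx=f,fy=f,interpolation=cv2.INTER_CUBIC)
    hsv=cv2.cvtColor(c,cv2.COLOR_BGR2HSV); white=((hsv[...,2]>150)&(hsv[...,1]<90)).astype(np.uint8)
    cs,_=cv2.findContours(white,0,2); hull=cv2.convexHull(max(cs,key=cv2.contourArea))
    pl=cv2.drawContours(np.zeros_like(white),[hull],-1,1,-1)
    pl=cv2.erode(pl,np.ones((13,13)))
    out=[]
    for m in((hsv[...,1]>130)&(hsv[...,0]<35)&(hsv[...,2]>110),(hsv[...,2]<115)&(hsv[...,1]<100)):
        cs,_=cv2.findContours((m&(pl>0)).astype(np.uint8),0,2); k=max(cs,key=cv2.contourArea)
        (cx,cy),(a,b),t=cv2.minAreaRect(k); bx=cv2.boxPoints(((cx,cy),(a,b),t))
        # mid-points of short sides
        e=[(bx[i]+bx[(i+1)%4])/2 for i in range(4)]; L=[np.linalg.norm(bx[i]-bx[(i+1)%4]) for i in range(4)]
        i=int(np.argmin(L)); out.append([ (q+.5)/f-.5+[x,y] for q in(e[i],e[(i+2)%4])])
    (y1,y2),(g1,g2)=out
    if np.linalg.norm(y1-g1)+0 > min(np.linalg.norm(y2-g1),np.linalg.norm(y2-g2)) and min(np.linalg.norm(y2-g1),np.linalg.norm(y2-g2))<min(np.linalg.norm(y1-g1),np.linalg.norm(y1-g2)): y1,y2=y2,y1
    if np.linalg.norm(y1-g2)<np.linalg.norm(y1-g1): g1,g2=g2,g1
    return y1,y2,g1,g2
E
python3 - <<'E'
from bars import *
w=pickle.load(open("w1.pkl","rb"))
V=[("top",ends(cv2.imread("pics/top0.png"),(405,85,125,110))),("scene",ends(cv2.imread("pics/scene0.png"),(90,175,130,110))),(w,ends(cv2.imread("pics/w1.png"),(380,115,200,160)))]
for v in V: print([np.round(q,1).tolist() for q in v[1]])
P=[]
for i in range(4):
    a=tri(*[(v[0],v[1][i]) for v in V]); P.append(a[0])
    print(np.round(a[0],4),round(a[1],4),[np.round(tri((V[j][0],V[j][1][i]),(V[k][0],V[k][1][i]))[0],4).tolist() for j,k in((0,1),(0,2),(1,2))])
y=P[1]-P[0];g=P[3]-P[2];print(np.linalg.norm(y),np.linalg.norm(g),np.degrees(np.arccos(y@g/np.linalg.norm(y)/np.linalg.norm(g))))
n=np.cross(y,g);n/=np.linalg.norm(n);print(n,np.degrees(np.arccos(n[2])),np.degrees(np.arctan2(n[1],n[0])))
print("yaw of bars",np.degrees(np.arctan2(y[1],y[0])),np.degrees(np.arctan2(g[1],g[0])))
E
```

```text
[[469.6, 166.6], [430.0, 146.1], [444.8, 195.4], [519.7, 167.8]]
[[194.3, 241.8], [171.2, 205.6], [193.5, 241.0], [150.5, 250.2]]
[[452.6, 146.7], [423.6, 204.3], [504.8, 141.4], [568.7, 200.3]]
[ 0.5692 -0.0609  0.0402] 0.0465 [[0.5495, -0.0866, 0.0122], [0.4368, 0.0132, 0.415], [0.5874, -0.0336, 0.0472]]
[ 0.5574 -0.0631  0.0973] 0.041 [[0.5779, -0.0418, 0.1092], [0.4173, 0.0572, 0.505], [0.541, -0.0948, 0.0792]]
[ 0.5677 -0.0391  0.0647] 0.0732 [[0.5156, -0.0764, -0.02], [0.4131, 0.0301, 0.4351], [0.6241, -0.0193, 0.0845]]
[ 0.6104 -0.1169  0.0921] 0.0956 [[0.5534, -0.1892, -0.0234], [0.4446, -0.0166, 0.4051], [0.6741, -0.0718, 0.1079]]
0.05836342098959806 0.09289665446583323 76.79463596997317
[0.83039611 0.5231564  0.19170205] 78.94786967656418 32.21126600149914
yaw of bars -169.1553871814297 -61.24650995478692
```

```bash
python3 - <<'E'
s=open("bars.py").read()
a=s.index("    cs,_=cv2.findContours(white"); b=s.index("    out=[]")
s=s[:a]+s[b:]; s=s.replace("m&(pl>0)","m")
a=s.index("    (y1,y2),(g1,g2)=out"); s=s[:a]+'''    Y,G=out; i,j=min(((i,j) for i in(0,1) for j in(0,1)),key=lambda t:np.linalg.norm(Y[t[0]]-G[t[1]]))
    return Y[i],Y[1-i],G[j],G[1-j]
'''
open("bars.py","w").write(s)
E
python3 - <<'E'
from bars import *
w=pickle.load(open("w1.pkl","rb"))
V=[("top",ends(cv2.imread("pics/top0.png"),(426,102,48,68))),("scene",ends(cv2.imread("pics/scene0.png"),(146,202,54,52))),(w,ends(cv2.imread("pics/w1.png"),(417,142,108,68)))]
for v in V: print([np.round(q,1).tolist() for q in v[1]])
P=[]
for i in range(4):
    a=tri(*[(v[0],v[1][i]) for v in V]); P.append(a[0])
    print(np.round(a[0],4),round(a[1],4),[np.round(tri((V[j][0],V[j][1][i]),(V[k][0],V[k][1][i]))[0],4).tolist() for j,k in((0,1),(0,2),(1,2))])
y=P[1]-P[0];g=P[3]-P[2];print(np.linalg.norm(y),np.linalg.norm(g),np.degrees(np.arccos(y@g/np.linalg.norm(y)/np.linalg.norm(g))))
n=np.cross(y,g);n/=np.linalg.norm(n);print(n,np.degrees(np.arccos(n[2])),np.degrees(np.arctan2(n[1],n[0])))
print("yaw of bars",np.degrees(np.arctan2(y[1],y[0])),np.degrees(np.arctan2(g[1],g[0])))
E
```

```text
[[430.0, 146.1], [469.6, 166.6], [432.8, 144.2], [449.9, 106.5]]
[[194.3, 241.8], [171.2, 205.6], [193.5, 241.0], [150.5, 250.2]]
[[452.6, 146.7], [423.6, 204.3], [454.2, 150.9], [519.5, 174.4]]
[ 0.5873 -0.0339  0.0472] 0.0013 [[0.5871, -0.0337, 0.0469], [0.5864, -0.034, 0.0503], [0.5874, -0.0336, 0.0472]]
[ 0.5409 -0.0944  0.0792] 0.0013 [[0.5408, -0.0938, 0.079], [0.5339, -0.0873, 0.1018], [0.541, -0.0948, 0.0792]]
[ 0.5886 -0.0374  0.0498] 0.004 [[0.5888, -0.0362, 0.05], [0.5938, -0.0415, 0.0386], [0.5878, -0.0368, 0.0491]]
[ 0.6514 -0.0684  0.0776] 0.0024 [[0.6504, -0.0681, 0.0761], [0.6431, -0.0646, 0.0933], [0.6523, -0.0685, 0.0783]]
0.08267423228039797 0.07529069477873084 91.41932508947632
[-0.11125925  0.53081399  0.84015349] 32.84366852029466 101.83789348651192
yaw of bars -127.5381247190092 -26.223889879147652
```

Run:
```python
from h import *
P=np.array([[.5873,-.0339,.0472],[.5409,-.0944,.0792],[.5886,-.0374,.0498],[.6514,-.0684,.0776]])
M=np.array([[-8,-4,8],[76,-4,8],[-4,0,8],[-4,76,8.]])/1e3
r,_=R.align_vectors(P-P.mean(0),M-M.mean(0)); t=P.mean(0)-r.apply(M.mean(0))
print("corner",t,"res mm",np.round((r.apply(M)+t-P)*1e3,1).tolist())
X=r.as_matrix();print(X.round(3)); n=X[:,2];print(np.degrees(np.arccos(n[2])),np.degrees(np.arctan2(n[1],n[0])),"rise",np.degrees(np.arcsin(X[2,:2])))
```

```text
corner [ 0.58706466 -0.04459866  0.04449734] res mm [[-0.1, 1.1, -0.6], [0.3, -0.5, 0.3], [-0.2, -0.0, -0.1], [-0.0, -0.6, 0.4]]
[[-0.547  0.829 -0.112]
 [-0.739 -0.416  0.53 ]
 [ 0.392  0.373  0.841]]
32.7760966705779 101.98660465524239 rise [23.09949997 21.90214617]
```

The measured corner z is 44.5 mm (text: 45 mm) and the slope is about 33–35°, heading 102°. I'll go to a hover square to the plate, which tests reach and gives a second wrist view.

```bash
cat >> h.py <<'E'
def plate(C=(.587,-.0446,.045),az=102.,slope=35.):
    a=np.radians(az);s=np.radians(slope)
    n=np.array([np.sin(s)*np.cos(a),np.sin(s)*np.sin(a),np.cos(s)])
    up=np.array([-np.cos(s)*np.cos(a),-np.cos(s)*np.sin(a),np.sin(s)]); l=np.cross(n,up)
    px=(up-l)/2**.5; py=(up+l)/2**.5
    return np.array(C),np.c_[px,py,n]
def place(k,pos,**kw):
    """tool pose for picture k, TCP at plate coords pos (m)"""
    C,X=plate(**kw); x=-X[:,1] if k==1 else -X[:,0]; z=-X[:,2]
    return C+X@np.array(pos),R.from_matrix(np.c_[x,np.cross(z,x),z])
E
python3 - <<'E'
from h import *
print(plate()); print(goto(*place(1,(.02,.02,.15)))); print(goto(*place(2,(.02,.02,.15))))
E
```

```text
(array([ 0.587 , -0.0446,  0.045 ]), array([[-0.57122654,  0.81208307, -0.11925325],
       [-0.71358621, -0.41955468,  0.56104242],
       [ 0.40557979,  0.40557979,  0.81915204]]))
(array([ 8.05, 14.75,  6.64]), array([  8.77, -35.72, -60.49]))
(array([ 8.05, 14.75,  6.64]), array([-18.32, -30.24,  26.6 ]))
```

{"fn": "arm_command", "kwargs": {"gripper": [8.5,8.5,8.5,8.5,8.5], "slide": [[1,2,0],[2,4,0],[3,6,1],[4,8,2],[5,10,3]], "turn": [[1.25,-5.1,-8.6],[2.5,-10.2,-17.3],[3.75,-15.3,-25.9],[5,-20.4,-34.6],[6.25,-25.5,-43.2]]}}

```text
clock: 2.4
position: [0.5246, -0.0137, 0.2197]
tool_rot: [-2.865, 0.36, 2.292]
force: [-0.3, -1.9, 0.2]
grip_width: 0.0851
```

Run:
```python
from h import *
print(goto(*place(1,(.02,.02,.15)))); print(bot.observe()["qpos"].round(2) )
```

```text
(array([0.36, 6.51, 1.96]), array([  2.3 , -10.14, -17.24]))
[ 0.12  0.48 -0.66  1.84  0.73  1.26 -0.2 ]
```

{"fn": "arm_command", "kwargs": {"gripper": [8.5,8.5,8.5,8.5], "slide": [[0.2,3,1],[0.4,6.5,2],[0.4,6.5,2],[0.4,6.5,2]], "turn": [[1.2,-5,-8.6],[2.3,-10.1,-17.2],[2.3,-10.1,-17.2],[2.3,-10.1,-17.2]]}}

```text
clock: 2.9
position: [0.5726, 0.0163, 0.1843]
tool_rot: [-2.686, 0.417, 2.656]
force: [0.1, 0.4, 0.2]
grip_width: 0.0849
```

Run:
```python
from h import *
import pickle
print(goto(*place(1,(.02,.02,.15)))); s=bot.observe(); print(s["qpos"].round(2))
c=vision.camera_model("wrist"); im=vision.grab_frame("wrist"); cv2.imwrite("pics/w2.png",im); pickle.dump(c,open("w2.pkl","wb"))
C,X=plate(); print([proj(c,C+X@np.array(m)/1e3).round(0).tolist() for m in([0,0,0],[76,-4,10],[-4,76,10])])
```

```text
(array([-0.07,  0.12,  0.  ]), array([ 0.03, -0.25, -0.39]))
[-0.03  0.62 -0.64  1.8   0.94  1.33 -0.13]
[[340.0, 165.0], [269.0, 164.0], [344.0, 233.0]]
```

View pics/w2.png

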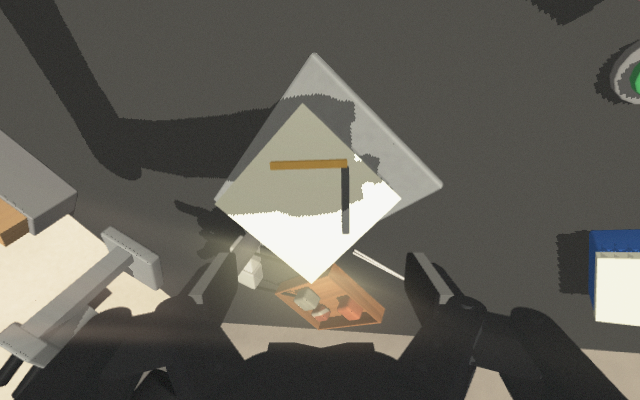

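The plate is seen square-on: yellow bar (270,166)–(347,163), grey bar (346,167)–(345,233), within 1–2 px of prediction. I'll refine with this view and plan the grasp.

Run:
```python
from bars import *
w=pickle.load(open("w1.pkl","rb"));w2=pickle.load(open("w2.pkl","rb"))
V=[("top",ends(cv2.imread("pics/top0.png"),(426,102,48,68))),("scene",ends(cv2.imread("pics/scene0.png"),(146,202,54,52))),(w,ends(cv2.imread("pics/w1.png"),(417,142,108,68))),(w2,ends(cv2.imread("pics/w2.png"),(262,150,95,90)))]
print([q.round(1).tolist() for q in V[3][1]])
M=np.array([[-8,-4,9],[76,-4,9],[-4,0,9],[-4,76,9.]])/1e3
C,X=plate();print([proj(w2,C+X@m).round(1).tolist() for m in M])
for vs in(V,[V[2],V[3]],V[:2]+V[3:]):
    L=[tri(*[(v[0],v[1][i]) for v in vs]) for i in range(4)];P=np.array([l[0] for l in L]);print("resid",[round(l[1]*1e3,1) for l in L])
    r,_=R.align_vectors(P-P.mean(0),M-M.mean(0)); t=P.mean(0)-r.apply(M.mean(0))
    Q=r.as_matrix();n=Q[:,2]
    print("corner",t.round(4),"res mm",np.round((r.apply(M)+t-P)*1e3,1).tolist(),np.degrees(np.arccos(n[2])),np.degrees(np.arctan2(n[1],n[0])),"rise",np.degrees(np.arcsin(Q[2,:2])))
    print("rotvec vs model in plate axes deg",np.degrees(R.from_matrix(X.T@Q).as_rotvec()).round(2))
p0,R0=tool()
# specimen top corners from first top image (crop px)
q=[np.array(a)/4+[270,200]-.375 for a in([60,98],[140,25],[196,80],[122,152])]
S=np.array([onz("top",a,.045) for a in q]);print(S.round(4),np.linalg.norm(np.diff(S,axis=0),axis=1),S.mean(0))
print("to look over specimen",goto((.45,.15,.25),R.from_euler("xyz",[np.pi,0,np.radians(45)])), goto((.5,.10,.28),R.from_euler("xyz",[np.pi,0,np.radians(100)])))
```

```text
[[346.5, 163.0], [269.8, 164.9], [344.6, 165.9], [345.1, 216.4]]
[[348.6, 162.8], [269.3, 163.4], [344.8, 166.6], [343.7, 232.6]]
resid [np.float64(1.4), np.float64(1.1), np.float64(3.9), np.float64(11.2)]
corner [ 0.5855 -0.0447  0.043 ] res mm [[-1.1, 1.7, -0.9], [-0.2, -0.4, 0.3], [-1.2, 0.3, -0.4], [2.5, -1.5, 1.0]] 30.345991201118274 96.02979426885683 rise [23.52751508 18.03934988]
rotvec vs model in plate axes deg [-5.49  1.36  2.16]
resid [np.float64(0.5), np.float64(0.0), np.float64(0.5), np.float64(9.2)]
corner [ 0.5856 -0.0455  0.0415] res mm [[-0.2, 0.8, -2.8], [1.0, -0.6, 0.2], [-2.0, 1.7, 1.8], [1.2, -2.0, 0.9]] 27.826407857809617 87.85076438496418 rise [23.89244991 13.41876047]
rotvec vs model in plate axes deg [-10.18   1.18   3.06]
resid [np.float64(1.2), np.float64(0.9), np.float64(3.1), np.float64(7.5)]
corner [ 0.5845 -0.0439  0.0429] res mm [[-1.5, 2.3, -0.6], [-0.8, -0.4, 0.2], [-1.8, -0.0, -0.7], [4.1, -1.9, 1.1]] 28.708382319353245 91.65219776518413 rise [23.48300703 15.55969629]
rotvec vs model in plate axes deg [-8.2   1.37  2.24]
[[0.451  0.2197 0.045 ]
 [0.4824 0.1857 0.045 ]
 [0.4584 0.1618 0.045 ]
 [0.4277 0.1932 0.045 ]] [0.04623992 0.03393682 0.04384437] [0.45488814 0.19008264 0.045     ]
to look over specimen (array([ 13.  ,  -0.19, -14.27]), array([ 4.16, 39.45, 98.01])) (array([  5.61,  -2.06, -13.35]), array([-13.09,  33.27,  45.04]))
```

The grey-bar end in w2 was cut off by the shadow edge; read by eye it is at (345,233). That leaves only about +1.3° of in-plane correction, so I use az 103.3°. The specimen top measures 46x34 mm, with centre (0.455,0.190) and x axis at about 134.5°. Next I go above it for a wrist look.

{"fn": "arm_command", "kwargs": {"gripper": [8.5,8.5,8.5,8.5,8.5], "slide": [[2.5,0,-3.5],[5,0,-7],[8,0,-10],[11,0,-13],[13,0,-14.3]], "turn": [[0.4,3.9,9.8],[0.8,7.9,19.6],[1.3,11.8,29.4],[1.7,15.8,39.2],[2.1,19.7,49]]}}

```text
clock: 3.58
position: [0.4503, 0.1532, 0.2508]
tool_rot: [-3.033, 0.315, 1.662]
force: [-0.5, -0.3, -0.4]
grip_width: 0.0853
```

```bash
sed -i 's/az=102\./az=103.3/' h.py
python3 - <<'E'
from h import *
print(goto((.455,.19,.20),R.from_euler("xyz",[np.pi,0,np.radians(44.5)]))); print(bot.observe()["qpos"].round(2) )
E
```

```text
(array([5.02, 1.2 , 3.6 ]), array([ 2.23, 19.53, 49.25]))
[-0.12  0.44 -0.66  1.76  0.45  1.35 -0.87]
```

{"fn": "arm_command", "kwargs": {"gripper": [8.5,8.5,8.5,8.5,8.5], "slide": [[1,0.2,0.7],[2,0.4,1.4],[3,0.7,2],[4,1,3],[5,1.2,3.6]], "turn": [[0.4,3.9,9.8],[0.9,7.8,19.6],[1.3,11.7,29.4],[1.8,15.6,39.2],[2.2,19.5,49.2]]}}

```text
clock: 4.2
position: [0.4558, 0.1877, 0.1988]
tool_rot: [3.141, 0.002, 0.775]
force: [0.7, 1.2, -0.4]
grip_width: 0.0853
```

{"fn": "arm_command", "kwargs": {"gripper": [8.5,8.5], "slide": [[0,0,0],[0,0,0]], "turn": [[0,0,0],[0,0,0]]}}

```text
clock: 4.45
position: [0.4556, 0.1884, 0.1991]
tool_rot: [3.14, 0.005, 0.787]
force: [0.3, -1.0, -0.0]
grip_width: 0.085
```

Run:
```python
from h import *
import pickle
s=bot.observe(); print(s["position"],s["tool_rot"],s["qpos"].round(2))
c=vision.camera_model("wrist"); im=vision.grab_frame("wrist"); cv2.imwrite("pics/w3.png",im); pickle.dump(c,open("w3.pkl","wb"))
print([proj(c,np.array([.455,.19,z])).round(0).tolist() for z in(0,.045)],proj(c,np.array([.628,.195,.022])).round(0))
```

```text
[0.45563222 0.18843048 0.19910854] [3.14038422 0.00520358 0.78748923] [-0.08  0.37 -0.55  1.93  0.24  0.91 -1.53]
[[318.0, 172.0], [318.0, 180.0]] [429.  60.]
```

View pics/w3.png

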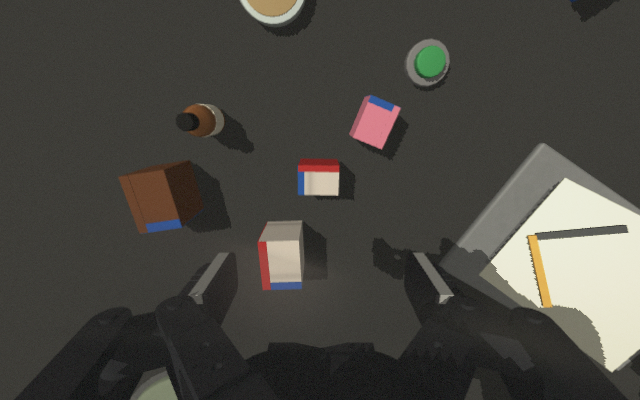

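The wrist view shows the specimen top at (298–340, 164–195). The pink block is at (375,122), the larger grey at (282,255), and the button at (430,61). Jaws at this yaw clear the neighbours. Now checking height by triangulation.

Run:
```python
from h import *
import pickle
w=pickle.load(open("w3.pkl","rb")); im=cv2.imread("pics/w3.png"); f=6
x0,y0=285,150; c=cv2.resize(im[y0:210,x0:355],None,fx=f,fy=f,interpolation=cv2.INTER_CUBIC); h=cv2.cvtColor(c,cv2.COLOR_BGR2HSV)
top=((h[...,2]>150)).astype(np.uint8); cs,_=cv2.findContours(top,0,2); k=max(cs,key=cv2.contourArea)
r=cv2.minAreaRect(k); b=cv2.boxPoints(r)/f+[x0,y0]-.4; print(b.round(1).tolist(),r[2])
S=np.array([onz(w,q,.045) for q in b]); print(S.round(4),np.linalg.norm(np.roll(S,-1,0)-S,axis=1),S.mean(0))
tq=lambda a:np.array(a)/4+[270,200]-.375
i=np.argmin(abs(b-[298,195]).sum(1)); j=np.argmin(abs(b-[339,195]).sum(1))
print("h",tri((w,b[i]),("top",tq([122,152]))),tri((w,b[j]),("top",tq([196,80]))))
# button
g=lambda I:cv2.moments(cv2.inRange(cv2.cvtColor(I,cv2.COLOR_BGR2HSV),(45,120,60),(85,255,255)))
mm=[g(cv2.imread(f"pics/{n}.png")) for n in("top0","scene0","w3")]; cc=[[m["m10"]/m["m00"],m["m01"]/m["m00"]] for m in mm];print(cc)
print("button",tri(("top",cc[0]),("scene",cc[1]),(w,cc[2])),[onz(a,q,.02).round(4) for a,q in zip(("top","scene",w),cc)])
```

```text
[[297.6, 194.7], [297.9, 164.7], [338.6, 165.1], [338.3, 195.1]] 0.6330767869949341
[[0.4265 0.1945 0.045 ]
 [0.4518 0.2181 0.045 ]
 [0.4833 0.1859 0.045 ]
 [0.459  0.1612 0.045 ]] [0.03463382 0.04502413 0.03466354 0.04650252] [0.45512896 0.18994787 0.045     ]
h (array([0.42716812, 0.19387095, 0.04606369]), np.float64(0.0008824025703681958)) (array([0.45867614, 0.16148669, 0.04475993]), np.float64(0.00041021140899583514))
[[301.29100529100526, 130.84126984126985], [324.23050847457625, 296.1627118644068], [429.5232876712329, 61.417808219178085]]
button (array([0.62836924, 0.19404044, 0.01778029]), np.float64(0.0011038848840266757)) [array([0.6272, 0.1937, 0.02  ]), array([0.6304, 0.1955, 0.02  ]), array([0.6281, 0.1934, 0.02  ])]
```

{"fn": "arm_command", "kwargs": {"gripper": [8,7.5,7.5,7.5,7.5], "slide": [[0.1,-0.15,5],[0.1,-0.15,10],[0.1,-0.15,14],[0.1,-0.15,17],[0.1,-0.15,18.6]], "turn": [[0,0,0.7],[0,0,0.7],[0,0,0.7],[0,0,0.7],[0,0,0.7]]}}

```text
clock: 5.12
position: [0.454, 0.1899, 0.011]
tool_rot: [-3.142, 0.007, 0.774]
force: [0.3, 0.6, -0.2]
grip_width: 0.0751
```

{"fn": "arm_command", "kwargs": {"gripper": [7.5,4,4,4,4], "slide": [[0,0,0],[0,0,0],[0,0,0],[0,0,0],[0,0,0]], "turn": [[0,0,0],[0,0,0],[0,0,0],[0,0,0],[0,0,0]], "force": 30}}

```text
clock: 5.75
position: [0.455, 0.1901, 0.0134]
tool_rot: [3.14, 0.003, 0.772]
force: [-1.6, 0.3, 9.7]
grip_width: 0.0452
```

{"fn": "arm_command", "kwargs": {"gripper": [4,4,4,4], "slide": [[0,0,-3],[0,0,-8],[0,0,-14],[0,0,-18]], "turn": [[0,0,0],[0,0,0],[0,0,0],[0,0,0]]}}

```text
clock: 6.25
position: [0.4551, 0.1906, 0.1955]
tool_rot: [3.14, 0.003, 0.772]
force: [0.5, -1.1, -2.2]
grip_width: 0.0451
```

Run:
```python
from h import *
print(bot.observe()["force"],goto(*place(1,(.028,.022,.13)))); print(goto(*place(1,(.028,.022,.0154))))
```

```text
[ 0.5277764  -1.14641172 -2.20094919] (array([-4.98, 21.92,  2.43]), array([  -4.97,  -39.67, -100.41]))
(array([-8.34, 27.54, 11.83]), array([  -4.97,  -39.67, -100.41]))
```

{"fn": "arm_command", "kwargs": {"gripper": [4,4,4,4,4], "slide": [[0,1,-1],[-0.5,3,-2],[-1,5,-3],[-1.5,7,-3],[-2,9,-3]], "turn": [[-0.4,-3.5,-9],[-0.9,-7.1,-18],[-1.3,-10.7,-27],[-1.8,-14.2,-36],[-2.2,-17.8,-45]]}}

```text
clock: 6.88
position: [0.5038, 0.1115, 0.2232]
tool_rot: [-3.053, 0.298, 1.582]
force: [-0.2, -0.3, -1.9]
grip_width: 0.0448
```

Run:
```python
from h import *
print(goto(*place(1,(.028,.022,.13))),bot.observe()["qpos"].round(2))
```

```text
(array([-9.33,  7.43,  7.63]), array([ -2.89, -21.81, -55.08])) [-0.04  0.51 -0.63  1.72  0.5   1.31 -0.85]
```

{"fn": "arm_command", "kwargs": {"gripper": [4,4,4,4,4], "slide": [[-1.5,1.2,0.5],[-3,2.5,1],[-4.5,3.7,2],[-6,4.9,3.5],[-7.5,6,5.5]], "turn": [[-0.5,-3.6,-9.2],[-1,-7.3,-18.4],[-1.4,-10.9,-27.5],[-1.9,-14.5,-36.7],[-2.4,-18.2,-45.9]]}}

```text
clock: 7.5
position: [0.5595, 0.0229, 0.1874]
tool_rot: [-2.751, 0.426, 2.499]
force: [0.1, -1.1, -1.9]
grip_width: 0.0451
```

Run:
```python
from h import *
print(goto(*place(1,(.028,.022,.13))),bot.observe()["qpos"].round(2))
```

```text
(array([-1.61, -0.14,  2.71]), array([-0.47, -3.6 , -9.16])) [-0.01  0.61 -0.66  1.79  0.89  1.33 -0.23]
```

{"fn": "arm_command", "kwargs": {"gripper": [4,4,4,4], "slide": [[-1.6,-0.1,1.5],[-1.6,-0.1,2.7],[-1.6,-0.1,2.7],[-1.6,-0.1,2.7]], "turn": [[-0.5,-3.6,-9.2],[-0.5,-3.6,-9.2],[-0.5,-3.6,-9.2],[-0.5,-3.6,-9.2]]}}

```text
clock: 8.0
position: [0.572, 0.0, 0.1716]
tool_rot: [-2.685, 0.418, 2.68]
force: [-0.2, 0.4, -0.9]
grip_width: 0.0449
```

Run:
```python
from h import *
print(goto(*place(1,(.028,.022,.0154))),bot.observe()["qpos"].round(2))
im=vision.grab_frame("wrist"); s=vision.grab_frame("scene"); cv2.imwrite("pics/w4.png",np.hstack([cv2.resize(im[80:320,160:480],(400,300)),cv2.resize(s[130:310,60:300],(400,300))]))
```

```text
(array([-0.13, -0.08, 11.52]), array([ 0.01, -0.17, -0.37])) [ 0.01  0.63 -0.66  1.83  0.98  1.29 -0.13]
```

View pics/w4.png

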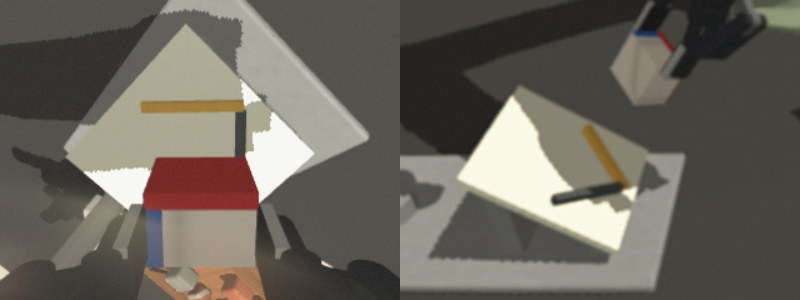

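The specimen hangs over the corner, red face towards the yellow bar and parallel to it, blue on the left (up the yellow bar). Descending.

{"fn": "arm_command", "kwargs": {"gripper": [4,4,4,4,4], "slide": [[-0.1,-0.1,4],[-0.1,-0.1,8],[-0.1,-0.1,10],[-0.1,-0.1,11],[-0.1,-0.1,11]], "turn": [[0,0,0],[0,0,0],[0,0,0],[0,0,0],[0,0,0]]}}

```text
clock: 8.72
position: [0.5865, -0.0626, 0.0819]
tool_rot: [-2.684, 0.417, 2.682]
force: [0.0, -0.3, -2.4]
grip_width: 0.0452
```

Run:
```python
from h import *
print(goto(*place(1,(.028,.022,.0144))),bot.observe()["force"])
w=vision.camera_model("wrist");im=vision.grab_frame("wrist"); s=vision.grab_frame("scene"); cv2.imwrite("pics/w5.png",np.hstack([cv2.resize(im[100:220,230:390],(400,300)),cv2.resize(s[190:265,120:220],(400,300))]))
```

```text
(array([-0.02,  0.03,  0.59]), array([-0.01, -0.14, -0.23])) [ 0.02939826 -0.26034686 -2.35273739]
```

View pics/w5.png

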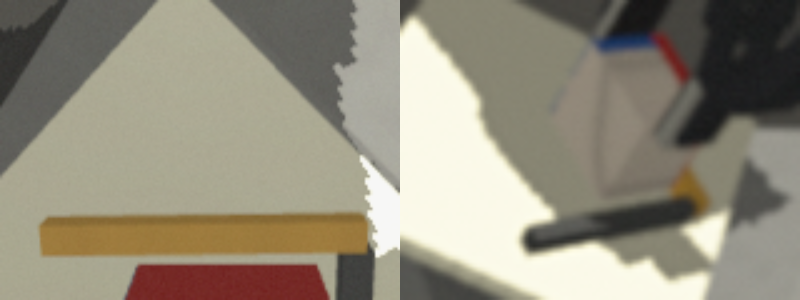

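The red bottom edge is about 4 px from the yellow bar and the block's grey side about 8 px from the grey bar, both parallel. Continuing down gently.

{"fn": "arm_command", "kwargs": {"gripper": [4,4,4], "slide": [[0,0,0.3],[0,0,0.5],[0,0,0.5]], "turn": [[0,0,0],[0,0,0],[0,0,0]]}}

```text
clock: 9.2
position: [0.587, -0.0659, 0.0776]
tool_rot: [-2.683, 0.417, 2.682]
force: [0.6, -0.1, -1.7]
grip_width: 0.0452
```

{"fn": "arm_command", "kwargs": {"gripper": [4,4], "slide": [[0,0,0.1],[0,0,0.1]], "turn": [[0,0,0],[0,0,0]]}}

```text
clock: 9.45
position: [0.5872, -0.0661, 0.0769]
tool_rot: [-2.684, 0.417, 2.683]
force: [-3.0, 1.5, 1.8]
grip_width: 0.0453
```

Contact has been felt (about 4 N). Releasing.

{"fn": "arm_command", "kwargs": {"gripper": [8.5,8.5,8.5,8.5,8.5], "slide": [[0,0,0],[0,0,0],[0,0,0],[0,0,0],[0,0,0]], "turn": [[0,0,0],[0,0,0],[0,0,0],[0,0,0],[0,0,0]]}}

```text
clock: 10.07
position: [0.5872, -0.0664, 0.0768]
tool_rot: [-2.683, 0.417, 2.682]
force: [-0.8, -0.1, -0.5]
grip_width: 0.085
```

{"fn": "arm_command", "kwargs": {"gripper": [8.5,8.5,8.5,8.5,8.5], "slide": [[0,0,-1],[0,0,-3],[0,0,-6],[0,0,-10],[0,0,-14]], "turn": [[0,0,0],[0,0,0],[0,0,0],[0,0,0],[0,0,0]]}}

```text
clock: 10.7
position: [0.5685, 0.0134, 0.1937]
tool_rot: [-2.684, 0.417, 2.683]
force: [0.5, -0.5, 0.7]
grip_width: 0.0851
```

Run:
```python
from h import *
import pickle
p,r=tool(); print(p,bot.observe()["force"])
w=vision.camera_model("wrist");im=vision.grab_frame("wrist"); s=vision.grab_frame("scene"); pickle.dump(w,open("w6.pkl","wb")); cv2.imwrite("pics/w6raw.png",im)
cv2.imwrite("pics/w6.png",np.hstack([cv2.resize(im[130:250,240:400],(400,300)),cv2.resize(s[190:265,120:220],(400,300))]))
C,X=plate(); print([proj(w,C+X@np.array(m)/1e3).round(1).tolist() for m in([0,0,0],[0,0,45],[46,0,45],[46,34,45],[0,34,45],[76,0,10],[0,76,10])])
```

```text
[0.56850669 0.01342724 0.19373682] [ 0.49688805 -0.47311055  0.73953294]
[[346.7, 161.5], [350.7, 169.2], [302.9, 169.4], [303.7, 203.0], [349.8, 202.8], [277.0, 163.3], [346.0, 228.3]]
```

View pics/w6.png

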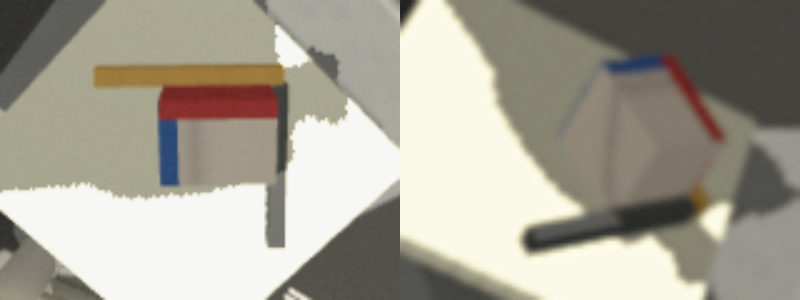

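The block is home: red flush on the yellow bar and its grey side flush on the grey bar. The top corner is at (351,171) px against (350.7,169.2) predicted. Now the button.

```bash
cat >> h.py <<'E'
def down_near():
    p,r=tool(); z=r.apply([0,0,1]); v=np.cross(z,[0,0,-1]); s=np.linalg.norm(v)
    return R.from_rotvec(v/s*np.arctan2(s,-z[2]))*r if s>1e-6 else r
E
python3 - <<'E'
from h import *
print(goto((.6285,.194,.10),down_near()))
E
```

```text
(array([ 6.26, 20.06, -1.22]), array([-24.37,  24.86,  -0.  ]))
```

{"fn": "arm_command", "kwargs": {"gripper": [4,1,0,0,0], "slide": [[1.5,5,-1.2],[3,10,-1.2],[4.5,15,-1.2],[6.3,20,-1.2],[6.3,20,-1.2]], "turn": [[-6.1,6.2,0],[-12.2,12.4,0],[-18.3,18.6,0],[-24.4,24.9,0],[-24.4,24.9,0]]}}

```text
clock: 11.42
position: [0.6273, 0.1886, 0.0932]
tool_rot: [-3.137, -0.007, 2.581]
force: [-1.5, -0.9, 0.5]
grip_width: -0.0
```

{"fn": "arm_command", "kwargs": {"gripper": [0,0], "slide": [[0,0,0],[0,0,0]], "turn": [[0,0,0],[0,0,0]]}}

```text
clock: 11.68
position: [0.6273, 0.189, 0.0963]
tool_rot: [-3.137, -0.001, 2.583]
force: [0.6, 0.2, -0.0]
grip_width: 0.0001
```

Run:
```python
from h import *
print(tool()[0],goto((.6285,.194,.03),down_near()),goto((.6285,.194,.015),down_near()),bot.observe()["grip_width"])
```

```text
[0.62729236 0.18901741 0.09626877] (array([0.16, 0.52, 6.62]), array([-0.27, -0.05,  0.  ])) (array([0.15, 0.53, 8.12]), array([-0.27, -0.05,  0.  ])) 0.0001308203230888604
```

{"fn": "arm_command", "kwargs": {"gripper": [0,0,0,0,0], "slide": [[0.2,0.5,3],[0.2,0.5,6],[0.2,0.5,7.2],[0.2,0.5,7.7],[0.2,0.5,7.9]], "turn": [[-0.3,0,0],[-0.3,0,0],[-0.3,0,0],[-0.3,0,0],[-0.3,0,0]]}}

```text
clock: 12.3
position: [0.6284, 0.1941, 0.0168]
tool_rot: [3.14, -0.002, 2.582]
force: [0.4, 0.3, 0.3]
grip_width: 0.0001
```

{"fn": "arm_command", "kwargs": {"gripper": [0,0], "slide": [[0,0,0.2],[0,0,0.3]], "turn": [[0,0,0],[0,0,0]]}}

```text
clock: 12.55
position: [0.6282, 0.194, 0.0134]
tool_rot: [3.14, -0.003, 2.582]
force: [-0.1, 0.6, 0.5]
grip_width: -0.0003
```

No force at z 0.0134, which is odd. Looking.

Run:
```python
from h import *
im=vision.grab_frame("wrist"); s=vision.grab_frame("scene"); print(bot.observe()["force"],proj("scene",tool()[0]),proj("wrist",tool()[0]))
cv2.imwrite("pics/b1.png",np.hstack([cv2.resize(im[100:340,160:480],(400,300)),cv2.resize(s[250:325,275:375],(400,300))]))
```

```text
[0.34936066 0.16933678 0.0894404 ] [323.42003353 297.92546428] [321.55850005 237.99407332]
```

View pics/b1.png

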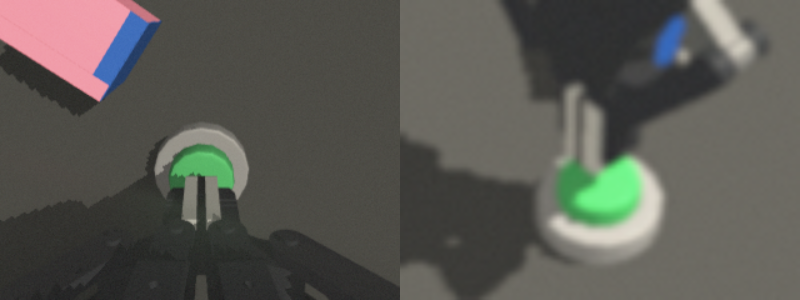

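The tips are just over the button, apparently about 9 mm short of the nominal TCP when shut. I keep descending in small steps until force shows.

{"fn": "arm_command", "kwargs": {"gripper": [0,0], "slide": [[0,0,0.2],[0,0,0.3]], "turn": [[0,0,0],[0,0,0]]}}

```text
clock: 12.9
position: [0.628, 0.1939, 0.0099]
tool_rot: [3.141, -0.003, 2.582]
force: [-0.0, 0.2, 0.4]
grip_width: 0.0004
```

{"fn": "arm_command", "kwargs": {"gripper": [0,0], "slide": [[0,0,0.2],[0,0,0.2]], "turn": [[0,0,0],[0,0,0]]}}

```text
clock: 13.15
position: [0.6279, 0.1939, 0.0078]
tool_rot: [3.141, -0.003, 2.582]
force: [0.0, 0.3, 0.5]
grip_width: 0.0001
```

{"fn": "arm_command", "kwargs": {"gripper": [0,0,0], "slide": [[0,0,0.2],[0,0,0.3],[0,0,0.3]], "turn": [[0,0,0],[0,0,0],[0,0,0]]}}

```text
clock: 13.52
position: [0.6279, 0.194, 0.0049]
tool_rot: [3.141, -0.003, 2.582]
force: [0.1, -0.2, -0.3]
grip_width: -0.0
```

Run:
```python
from h import *
im=vision.grab_frame("wrist"); s=vision.grab_frame("scene"); print(bot.observe()["force"],tool()[0],[proj("scene",np.array([.628,.194,z])).round(1).tolist() for z in(.005,.016,.022,.03)])
cv2.imwrite("pics/b2.png",np.hstack([cv2.resize(im[150:270,240:400],(400,300)),cv2.resize(s[260:320,285:365],(400,300))]))
```

```text
[ 0.33661717 -0.47564904  0.818358  ] [0.62797892 0.19396774 0.00499796] [[323.4, 301.5], [323.5, 296.6], [323.6, 293.9], [323.7, 290.2]]
```

View pics/b2.png

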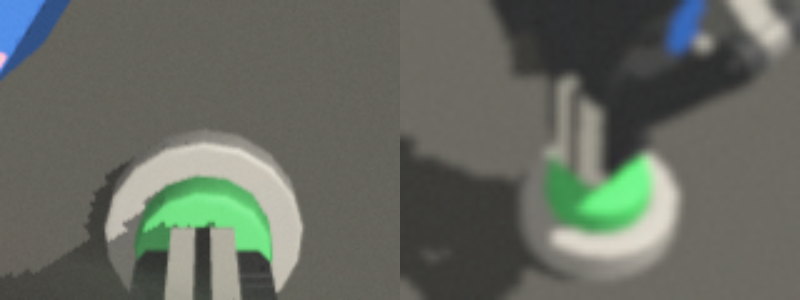

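The tips sit over the green cap near its centre (scene px 323,297), still with no clear force. Continuing down.

{"fn": "arm_command", "kwargs": {"gripper": [0,0,0], "slide": [[0,0,0.2],[0,0,0.3],[0,0,0.3]], "turn": [[0,0,0],[0,0,0],[0,0,0]]}}

```text
clock: 14.0
position: [0.6279, 0.194, 0.0019]
tool_rot: [3.141, -0.003, 2.582]
force: [-0.1, 0.5, -0.6]
grip_width: -0.0001
```

{"fn": "arm_command", "kwargs": {"gripper": [0,0,0], "slide": [[0,0,0.2],[0,0,0.3],[0,0,0.3]], "turn": [[0,0,0],[0,0,0],[0,0,0]]}}

```text
clock: 14.38
position: [0.6281, 0.194, -0.001]
tool_rot: [3.141, -0.003, 2.582]
force: [-0.2, -0.3, 2.3]
grip_width: 0.0001
```

Contact now. Pressing on.

{"fn": "arm_command", "kwargs": {"gripper": [0,0,0], "slide": [[0,0,0.2],[0,0,0.4],[0,0,0.4]], "turn": [[0,0,0],[0,0,0],[0,0,0]]}}

```text
clock: 14.75
position: [0.6281, 0.194, -0.0049]
tool_rot: [3.141, -0.003, 2.582]
force: [-0.0, -0.5, 5.0]
grip_width: 0.0001
```

{"fn": "arm_command", "kwargs": {"gripper": [0,0,0], "slide": [[0,0,0.2],[0,0,0.2],[0,0,0.2]], "turn": [[0,0,0],[0,0,0],[0,0,0]]}}

```text
clock: 15.12
position: [0.6283, 0.1942, -0.0054]
tool_rot: [3.141, -0.002, 2.582]
force: [-8.5, -5.2, 30.2]
grip_width: -0.0001
```

Hard stop felt (30 N at TCP z −5 mm, about 6 mm below first contact), so the button was fully pressed. That puts the shut fingertips about 20 mm behind the reported TCP, so I'll grip deeper next time. Retracting and going back.

{"fn": "arm_command", "kwargs": {"gripper": [0,0,5,8.5,8.5], "slide": [[0,0,-2],[0,0,-6],[0,0,-11],[0,0,-14],[0,0,-14]], "turn": [[0,0,0],[0,0,0],[0,0,0],[0,0,0],[0,0,0]]}}

```text
clock: 15.75
position: [0.6292, 0.1941, 0.1355]
tool_rot: [3.138, -0.001, 2.582]
force: [0.0, -0.2, 0.2]
grip_width: 0.0545
```

Run:
```python
from h import *
print(tool()[0],goto(*place(1,(.023,.017,.15))),goto(*place(1,(.023,.017,.004))))
```

```text
[0.62917279 0.19410578 0.13551634] (array([ -4.32, -18.34,  -4.92]), array([ 24.86, -24.87,  -0.39])) (array([-10.29, -24.26,   7.01]), array([ 24.86, -24.87,  -0.39]))
```

{"fn": "arm_command", "kwargs": {"gripper": [8.5,8.5,8.5,8.5,8.5], "slide": [[-1,-4.6,-1.5],[-2.2,-9.2,-3],[-3.3,-13.8,-4],[-4.3,-18.3,-4.9],[-4.3,-18.3,-4.9]], "turn": [[6.2,-6.2,0],[12.4,-12.4,0],[18.6,-18.6,0],[24.9,-24.9,-0.4],[24.9,-24.9,-0.4]]}}

```text
clock: 16.38
position: [0.5663, 0.0148, 0.1812]
tool_rot: [-2.674, 0.416, 2.693]
force: [0.1, 0.9, -0.9]
grip_width: 0.0847
```

{"fn": "arm_command", "kwargs": {"gripper": [8,7.5], "slide": [[0,0,0],[0,0,0]], "turn": [[0,0,0],[0,0,0]]}}

```text
clock: 16.62
position: [0.568, 0.0159, 0.1814]
tool_rot: [-2.68, 0.415, 2.688]
force: [0.6, 0.3, -0.7]
grip_width: 0.0754
```

Run:
```python
from h import *
p,r=tool();C,X=plate();print(X.T@(p-C),goto(*place(1,(.023,.017,.004))))
w=vision.camera_model("wrist"); im=vision.grab_frame("wrist")
h=cv2.cvtColor(im,cv2.COLOR_BGR2HSV); m=((h[...,1]>150)&((h[...,0]<6)|(h[...,0]>174))&(h[...,2]>60)).astype(np.uint8); m[:, :240]=0;m[:,400:]=0;m[:140]=0;m[230:]=0
k=max(cv2.findContours(m,0,2)[0],key=cv2.contourArea); print("red",cv2.boundingRect(k),[proj(w,C+X@np.array(q)/1e3).round(1).tolist() for q in([0,0,45],[46,0,45],[46,7,45],[46,0,10])])
```

```text
[0.02190698 0.01546812 0.14800653] (array([-0.19, -0.08, 14.4 ]), array([-0.1 , -0.14,  0.11]))
red (297, 172, 48, 14) [[344.8, 177.8], [295.9, 177.8], [296.1, 185.0], [298.8, 170.6]]
```

The block is where predicted, within 1 px. Descending to regrasp.

{"fn": "arm_command", "kwargs": {"gripper": [7.5,7.5,7.5,7.5,7.5], "slide": [[-0.2,-0.1,4],[-0.2,-0.1,8],[-0.2,-0.1,12],[-0.2,-0.1,14],[-0.2,-0.1,14.4]], "turn": [[0,0,0],[0,0,0],[0,0,0],[0,0,0],[0,0,0]]}}

```text
clock: 17.3
position: [0.5873, -0.0668, 0.0645]
tool_rot: [-2.678, 0.415, 2.688]
force: [-0.5, 0.6, 1.0]
grip_width: 0.0749
```

{"fn": "arm_command", "kwargs": {"gripper": [7.5,6,4,4,4], "slide": [[0,0,0],[0,0,0],[0,0,0],[0,0,0],[0,0,0]], "turn": [[0,0,0],[0,0,0],[0,0,0],[0,0,0],[0,0,0]], "force": 30}}

```text
clock: 17.92
position: [0.5879, -0.0657, 0.0659]
tool_rot: [-2.679, 0.416, 2.69]
force: [-1.6, 3.9, 7.2]
grip_width: 0.0455
```

Run:
```python
from h import *
p,r=tool();C,X=plate();print(X.T@(p-C),bot.observe()["force"])
```

```text
[0.02329361 0.01764119 0.0052402 ] [-1.5622459   3.93498108  7.1690888 ]
```

{"fn": "arm_command", "kwargs": {"gripper": [4,4,4,4], "slide": [[0,0,-1.5],[0,0,-5],[0,0,-9],[0,0,-11]], "turn": [[0,0,0],[0,0,0],[0,0,0],[0,0,0]]}}

```text
clock: 18.42
position: [0.5733, -0.0029, 0.1571]
tool_rot: [-2.68, 0.417, 2.69]
force: [1.2, -0.4, -3.1]
grip_width: 0.0452
```

{"fn": "arm_command", "kwargs": {"gripper": [4,4,4,4,4], "slide": [[0,0,0],[0,0,0],[0,0,0],[0,0,0],[0,0,0]], "turn": [[0,0,10],[0,0,20],[0,0,30],[0,0,40],[0,0,50]]}}

```text
clock: 19.05
position: [0.5729, -0.0051, 0.155]
tool_rot: [3.082, 0.609, 1.692]
force: [-0.2, -0.8, -1.5]
grip_width: 0.0451
```

{"fn": "arm_command", "kwargs": {"gripper": [4,4,4,4,4], "slide": [[0,0,0],[0,0,0],[0,0,0],[0,0,0],[0,0,0]], "turn": [[0,0,10],[0,0,20],[0,0,30],[0,0,40],[0,0,40]]}}

```text
clock: 19.68
position: [0.573, -0.0049, 0.1551]
tool_rot: [2.684, 0.422, 0.92]
force: [0.1, -1.2, -2.0]
grip_width: 0.0452
```

Run:
```python
from h import *
p,r=tool();C,X=plate();print(X.T@(p-C),bot.observe()["force"],goto(*place(2,(.0225,.028,.0145))),bot.observe()["qpos"].round(2))
im=vision.grab_frame("wrist"); s=vision.grab_frame("scene"); cv2.imwrite("pics/w7.png",im);cv2.imwrite("pics/s7.png",s)
```

```text
[0.02353994 0.01720078 0.11419586] [ 0.0894282  -1.21167525 -2.01292719] (array([0.13, 1.09, 9.97]), array([-0.07,  0.17,  0.2 ])) [-0.16  0.6  -0.41  1.85  0.91  1.16 -1.65]
```

{"fn": "arm_command", "kwargs": {"gripper": [4,4,4,4,4], "slide": [[0.1,1.1,2],[0.1,1.1,6],[0.1,1.1,9],[0.1,1.1,10],[0.1,1.1,10]], "turn": [[0,0.2,0.2],[0,0.2,0.2],[0,0.2,0.2],[0,0.2,0.2],[0,0.2,0.2]]}}

```text
clock: 20.4
position: [0.5957, -0.0648, 0.077]
tool_rot: [2.684, 0.417, 0.918]
force: [-0.0, -0.7, -2.1]
grip_width: 0.0452
```

{"fn": "arm_command", "kwargs": {"gripper": [4,4,4], "slide": [[0,0,0.4],[0,0,0.7],[0,0,0.7]], "turn": [[0,0,0],[0,0,0],[0,0,0]]}}

```text
clock: 20.78
position: [0.5967, -0.0683, 0.0717]
tool_rot: [2.683, 0.416, 0.918]
force: [-0.6, -0.5, -1.6]
grip_width: 0.0452
```

Run:
```python
from h import *
p,r=tool();C,X=plate();print(X.T@(p-C),bot.observe()["force"],goto(*place(2,(.0225,.028,.0055))))
```

```text
[0.02268194 0.02834915 0.00733652] [-0.6364546  -0.46279901 -1.62489836] (array([ 0.02, -0.03,  0.18]), array([-0.06, -0.05, -0.06]))
```

{"fn": "arm_command", "kwargs": {"gripper": [4,4], "slide": [[0,0,0.1],[0,0,0.1]], "turn": [[0,0,0],[0,0,0]]}}

```text
clock: 21.02
position: [0.5968, -0.069, 0.0707]
tool_rot: [2.683, 0.416, 0.918]
force: [-0.2, 1.0, -1.9]
grip_width: 0.0453
```

{"fn": "arm_command", "kwargs": {"gripper": [4,4], "slide": [[0,0,0.1],[0,0,0.1]], "turn": [[0,0,0],[0,0,0]]}}

```text
clock: 21.28
position: [0.597, -0.0694, 0.0701]
tool_rot: [2.683, 0.416, 0.918]
force: [-3.1, 1.9, 3.3]
grip_width: 0.0452
```

Contact as before. Release and back off.

{"fn": "arm_command", "kwargs": {"gripper": [8.5,8.5,8.5,8.5,8.5], "slide": [[0,0,0],[0,0,0],[0,0,0],[0,0,0],[0,0,0]], "turn": [[0,0,0],[0,0,0],[0,0,0],[0,0,0],[0,0,0]]}}

```text
clock: 21.9
position: [0.5969, -0.0696, 0.0699]
tool_rot: [2.683, 0.416, 0.918]
force: [-0.9, -0.8, 0.1]
grip_width: 0.0852
```

{"fn": "arm_command", "kwargs": {"gripper": [8.5,8.5,8.5,8.5,8.5], "slide": [[0,0,-1],[0,0,-4],[0,0,-8],[0,0,-12],[0,0,-14]], "turn": [[0,0,0],[0,0,0],[0,0,0],[0,0,0],[0,0,0]]}}

```text
clock: 22.52
position: [0.5787, 0.0102, 0.1866]
tool_rot: [2.682, 0.414, 0.919]
force: [0.7, -0.1, 0.1]
grip_width: 0.0848
```

Run:
```python
from h import *
w=vision.camera_model("wrist");im=vision.grab_frame("wrist"); s=vision.grab_frame("scene")
cv2.imwrite("pics/w8.png",np.hstack([cv2.resize(im[130:250,240:400],(400,300)),cv2.resize(s[190:265,120:220],(400,300))]))
C,X=plate(); print([(proj(w,C+X@np.array(m)/1e3)-[240,130]).__mul__(2.5).round(0).tolist() for m in([0,0,0],[0,0,45],[34,0,45],[34,46,45],[0,46,45],[76,0,10],[0,76,10])])
print(goto((.6285,.194,.10),down_near()))
```

```text
[[134.0, 83.0], [123.0, 103.0], [126.0, 189.0], [245.0, 189.0], [246.0, 103.0], [137.0, 254.0], [312.0, 86.0]]
(array([19.61, -6.84, -2.51]), array([24.79, 24.55, -0.  ]))
```

View pics/w8.png

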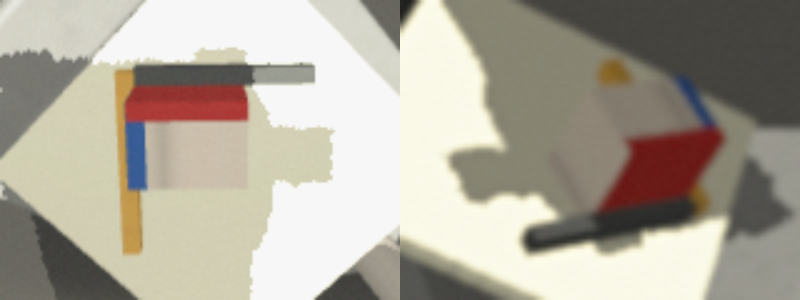

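The block is home: red on the grey bar, blue on the yellow. Its top spans (125,102)–(247,189) against the predicted (123,103)–(245,189) in the crop. Second button press.

{"fn": "arm_command", "kwargs": {"gripper": [4,1,0,0,0], "slide": [[5,-1.7,-2],[10,-3.4,-2.5],[15,-5.1,-2.5],[19.6,-6.8,-2.5],[19.6,-6.8,-2.5]], "turn": [[6.2,6.1,0],[12.4,12.3,0],[18.6,18.4,0],[24.8,24.6,0],[24.8,24.6,0]]}}

```text
clock: 23.25
position: [0.6281, 0.19, 0.0948]
tool_rot: [-3.136, 0.003, 1.012]
force: [-0.1, -1.1, -0.3]
grip_width: 0.0001
```

{"fn": "arm_command", "kwargs": {"gripper": [0,0], "slide": [[0,0,0],[0,0,0]], "turn": [[0,0,0],[0,0,0]]}}

```text
clock: 23.5
position: [0.6281, 0.192, 0.0989]
tool_rot: [3.141, 0.002, 1.016]
force: [-0.2, 0.3, -0.0]
grip_width: 0.0
```

Run:
```python
from h import *
print(tool()[0],goto((.6285,.194,.005),down_near()),bot.observe()["grip_width"])
```

```text
[0.62812911 0.19195879 0.09893516] (array([ 0.21, -0.08,  9.39]), array([0.01, 0.12, 0.  ])) 3.4721552864348576e-05
```

{"fn": "arm_command", "kwargs": {"gripper": [0,0,0,0,0], "slide": [[0.2,-0.1,4],[0.2,-0.1,8],[0.2,-0.1,9.3],[0.2,-0.1,9.8],[0.2,-0.1,10.2]], "turn": [[0,0,0],[0,0,0],[0,0,0],[0,0,0],[0,0,0]]}}

```text
clock: 24.12
position: [0.6289, 0.1947, -0.0023]
tool_rot: [-3.141, 0.0, 1.016]
force: [-2.8, 0.1, 3.6]
grip_width: 0.0001
```

{"fn": "arm_command", "kwargs": {"gripper": [0,0,0], "slide": [[0,0,0.2],[0,0,0.35],[0,0,0.35]], "turn": [[0,0,0],[0,0,0],[0,0,0]]}}

```text
clock: 24.5
position: [0.629, 0.1947, -0.0052]
tool_rot: [-3.141, -0.0, 1.016]
force: [-6.8, -1.8, 20.6]
grip_width: 0.0002
```

Hard stop again (20 N). Retract straight up.

{"fn": "arm_command", "kwargs": {"gripper": [0,0,0,0,0], "slide": [[0,0,-2],[0,0,-6],[0,0,-10],[0,0,-14],[0,0,-14]], "turn": [[0,0,0],[0,0,0],[0,0,0],[0,0,0],[0,0,0]]}}

```text
clock: 25.12
position: [0.6303, 0.1949, 0.137]
tool_rot: [3.139, -0.003, 1.015]
force: [0.1, -0.3, -0.4]
grip_width: 0.0
```

{"fn": "arm_command", "kwargs": {"gripper": [0,0,0,0], "slide": [[0,0,0],[0,0,0],[0,0,0],[0,0,0]], "turn": [[0,0,0],[0,0,0],[0,0,0],[0,0,0]]}}

```text
clock: 25.62
position: [0.6284, 0.1943, 0.1324]
tool_rot: [-3.14, 0.002, 1.016]
force: [0.7, 0.5, 0.3]
grip_width: -0.0001
```

Run:
```python
from h import *
from workcell import job_done
im=vision.grab_frame("scene"); h=cv2.cvtColor(im,cv2.COLOR_BGR2HSV)
old=cv2.cvtColor(cv2.imread("pics/scene0.png"),cv2.COLOR_BGR2HSV)
g=lambda H:cv2.moments(cv2.inRange(H,(45,120,60),(85,255,255)))
for H in(old,h): m=g(H); print("green",m["m00"]/255,m["m10"]/m["m00"],m["m01"]/m["m00"])
C,X=plate(); m=((h[...,1]>150)&((h[...,0]<6)|(h[...,0]>174))).astype(np.uint8); m[:,:120]=0;m[:,230:]=0;m[:180]=0;m[260:]=0
k=cv2.boundingRect(max(cv2.findContours(m,0,2)[0],key=cv2.contourArea)); q=np.array([proj("scene",C+X@np.array(v)/1e3) for v in([0,0,0],[0,46,0],[0,0,45],[0,46,45],[7,0,45],[7,46,45])]);print("red",k,q.min(0),q.max(0)-q.min(0))
s=bot.observe();print(s["clock"],s["position"],s["force"],s["qd"].round(3))
job_done()
```

```text
green 295.0 324.23050847457625 296.1627118644068
green 286.0 324.15384615384613 296.1363636363636
red (171, 223, 29, 20) [164.18735627 220.87049701] [35.57010987 25.20305928]
25.675 [0.62847905 0.19435578 0.13252517] [-0.51425472 -0.57744254  0.83785904] [-0.001 -0.002 -0.001 -0.001 -0.    -0.     0.003]
the job is handed in; nothing more can be done
```

The job is handed in at 25.7 s of the 72 s allowed. I set the specimen in the corner with its red face on the yellow bar and pressed the shutter. I then turned it a quarter turn clockwise and set it back with blue on the yellow bar and red on the grey. After that I pressed the shutter again and backed off.

- **Placing:** After each release the wrist view showed the block flush against both bars, with its top corners within about 2 px (roughly 2 mm) of where they should be.
- **Button:** Both presses reached the hard stop, at 30 N and 20 N. The final scene image shows the button back up in its starting place, with the arm clear of everything and still.
- **Fingertip offset:** The shut fingertips turned out to end about 20 mm behind the reported TCP. The first press therefore needed more travel than expected, and the first grip held only the top of the block.
- **Slope:** The plate slope measured about 33° from the bar ends in the first three views. I used the stated 35°, and the square-on wrist view agreed with it. A later automatic refit gave 28–30°, because a shadow cut off the end of the grey bar; I did not use it.
- **Red face, last check:** The red area seen in the final scene image was smaller than the outline I predicted (29x20 px against 36x25 px). I put this down to the bar hiding the lower edge and my colour threshold missing the stripe, but I did not look into it further.
- **Not checked:** I did not measure the petri dish and dropper bottle again at the end; the arm never came near them.

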